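Hold the inspection flap open at the pointer

TASK

Turn the clamp knob of the inspection box clockwise until its tongue is well clear of the flap, then take the flap by its bar handle, swing it up until its index lines up with the pointer clamped on the quadrant scale, and finish while still holding it there by the handle: it falls shut if let go. Leave the pointer where it is set and do not disturb the tape, screwdriver, jar and dish round the box.

Things in the scene. Friction and masses are not known exactly. Their poses are not given: they have to be found in the camera images.
- inspection_box: Grey sheet-metal box fixed to the bench, 220 x 180 mm, 80 mm high, on a 250 x 210 mm base plate. Origin: centre of its underside, on the bench. Its z is up; the flap's hinge runs along its x axis at its left edge (y = +90 mm, 85 mm up); the handle and the knob are at its right (-y) edge; an upright aluminium quadrant plate with ticks every 5 degrees stands across its near (-x) end, 121 mm from the middle, reaching 235 mm above the bench.
- flap (a joint): Angle of the flap, rad: 0 = shut (lying level on the box), grows as its right (-y) edge swings up, stop at 1.5. The flap is a 220 x 180 x 6 mm grey frame with a clear window, about 0.25 to 0.5 kg, free-swinging: nothing but a hand holds it up.
- flap_hinge (a point): Point on the hinge axis, at the middle of the flap's hinged edge. Axes are the flap's own: x along the hinge, y towards the hinge from the handle, z out of the flap's outer face (up when shut). When shut these axes are parallel to the box's.
- flap_handle (a point): Middle of the bar handle, in the flap's axes (as flap_hinge): 165 mm from the hinge axis across the flap (-y) and 45 mm out from its middle plane (+z), 42 mm above its outer face. The bar runs parallel to the hinge (x) between two 10 mm posts 88 mm apart. At flap angle a the middle of the bar lies, from flap_hinge, -165 cos a + 45 sin a mm along the box's y and 165 sin a + 45 cos a mm up.
- grip_tube: Black tube on the handle's bar, 14 mm in diameter and 70 mm long, the part to grip: it spins freely on the bar, so that a gripper may keep its attitude while the flap swings. Origin: the middle of the tube, on its axis.
- pointer (a joint): Angle at which the pointer is clamped on the quadrant, rad, on the same scale as joint flap (flap and pointer line up when both values are equal). Set anywhere from about 0.6 to 1.05; stiff, not to be moved.
- pointer_tip (a point): Tip of the pointer: a 24 x 16 x 12 mm steel block with a small dark finger on the quadrant's rim, 156 mm from the hinge axis, 126 mm from the box's middle towards -x. Its y axis lies along the radius towards the hinge axis. The flap's index is a small steel finger, 16 x 4 mm, on the near (-x) end of the flap by its free edge, in the flap's middle plane, 159 to 175 mm from the hinge axis.
- knob (a joint): Angle of the clamp knob, rad: 0 = its steel tongue points over the flap (towards the box's +y) and blocks it; grows clockwise seen from above, about the vertical; stop at 1.57, where the tongue lies along the box's +x. The tongue is off the flap from about 1.15. Turns with about 0.06 N m of friction and stays where it is left.
- knob_grip (a point): Grip point of the knob, on its vertical axis, about 118 mm above the bench, 85 mm from the box's middle along +x and 108 mm along -y. The knob's grip is a bar 11 mm thick, 38 mm long and 26 mm high, from 100 to 126 mm above the bench, upright sided, its length along this point's y axis (the way the tongue points), its thickness along x. The steel tongue below reaches up to 95 mm above the bench.
- tape: Roll of masking tape lying flat, 104 mm across, 25 mm high, left of the box. Bystander.
- driver: Short screwdriver, yellow handle, 166 mm long, lying right of the box. Bystander.
- jar: Grey-white open jar, 86 mm across, 128 mm high, beyond the box on the left. Bystander.
- dish: Shallow dish with screws, 84 mm across, 18 mm high, near the robot on the left. Bystander.

How it is judged:
By the outcome, as a careful person would: the job done as asked, in the order asked, and still so for the second after the job is handed in, while the arm keeps its last pose, push and grip.
It also fails if it takes over 43 s, if anything falls off the work surface, if the arm or the gripper's body presses on something with over 40 N, if the wrist force passes 120 N, or if a joint passes its speed limit or range.

ROBOT

A 7-joint arm with a two-finger parallel gripper is mounted at the origin on the work surface; the furniture and walls round the work are solid. World frame = base frame: x ahead of the robot, y to its left, z up, the work surface at z = 0. Lengths are in mm, angles in rad, forces in N, time in s.
With the tool pointing down it reaches from about 400 to 875 mm from the base axis. Payload 4.4 kg.
Tool frame: the origin (TCP) lies at the very end of the fingers, on their centre line; the grasp point (between the pads) lies 19 mm behind it; z points along the fingers, y is the direction in which the jaws open and shut (so a half turn about z gives the same grasp; the last joint's range is limited). The gripper opens to 85 mm and grips with 20 to 120 N. Pads are 22 mm wide; open, the fingers measure 114 mm over their backs; the gripper's body (76 mm by 85 mm) begins 54 mm behind the grasp point. The pads swing forward as they close: fully open they stand 13 mm farther back than shut.
Start: joints at [1.084, 0.628, 0.038, 1.517, -0.027, 0.996, -0.02], TCP at [265.547, -593.298, 231.313] pointing down, gripper open.
Joint ranges: [-3.06, 3.06], [-0.37, 2.12], [-1.25, 1.32], [0.18, 2.47], [-1.1, 4.24], [0.23, 1.98], [-2.94, 2.94]. Speed limits (rad/s): [2.57, 2.57, 3.14, 3.14, 3.14, 3.14, 3.14].

INTERFACE

Orientations are given as [roll, pitch, yaw] about the fixed x, y, z axes, in that order (R = Rz(yaw) Ry(pitch) Rx(roll)).
In Python, from cell import read_state, get_image, calibration, finish_job gives the robot as it stands. The module is installed in compiled form; this text tells all that it offers.
- The arm moves only by the tool apply_moves, never from a script. Its argument "increments" is a list of rows, each an object of numbers: "tx", "ty", "tz": the shift along the world's x, y, z in m; "rx", "ry", "rz": the turn, a rotation vector about the world's x, y, z in units of 5 degrees (1.0 is 5 degrees); "claw": the finger opening in m, from 0 to 0.0854. In form: [{"tx": .., "ty": .., "tz": .., "rx": .., "ry": .., "rz": .., "claw": ..}, ...]. A call has 1 to 12 rows; each row is the pose to reach, as a shift and turn from the pose commanded when the call began; what a row does not reach only later rows make up. A row lasts 1/10 s, in which the tool goes at most 50 mm and 8.59 degrees, less where a joint would pass 70% of its speed; a pose out of reach is approached as far as the arm can. A call with a gripper value outside its range is refused whole. The fingers move at their own pace and stop on an object; the grip force is fixed at half the most. Time passes only in rows, so rows that repeat a pose let the fingers close. It gives the time, the measured TCP pose, the force and the opening at its end, in the units of the state.
- read_state(): the state, without advancing time (a new reading comes with each control period).
- get_image(name): name is "side" or "top" or "wrist"; returns the picture (400x640x3 uint8, red, green, blue); there is no depth.
- calibration(name): a dict with "camera_matrix" (3x3 intrinsics, pixels), "origin" and "attitude" of the camera in the world. Camera axes: x right, y up, looking along -z (the intrinsics and any distortion apply to the point x, -y, -z); pixel columns grow to the right and rows downward; lengths in mm; the calibration is good to about 2 mm. The wrist camera is an equidistant fisheye: a pixel r from the principal point sees the ray r / f radians off the axis. A picture is of the moment at which its call begins: read the wrist's pose just before it. calibration takes no time and is no camera call; for the wrist camera it gives the pose at the moment of the call.
- finish_job(): hands the job in, once; it reports no verdict.
The state is a dict: "clock": time; "qpos": joint angles; "qd": joint speeds; "tau": joint torques, N m; "eef_pos": TCP position; "tool_rot": TCP orientation; "force": force on the tool from outside, world axes, zero at the start; "torque": the same for the moment, N m; "width": finger opening in mm.
Only numpy, scipy, OpenCV 4.12 (cv2) and the standard library are available. Lean on these libraries where they do the work, as an engineer would, in place of code of your own. Each camera call takes 0.05 s, during which the arm holds its last target. There are 200 camera calls.

## Working session

There is one attempt and no reset: what is moved stays moved. The work goes in short steps, Python scripts to look and compute and a tool call to move; the robot and the scene stay as the last step left them, time stands still between calls to the robot, and variables do not carry over. Pictures are saved under pics/ and viewed, about 8 in all and at most 12, crops included, and the job is handed in when it is done.

Besides the shell and the picture viewer there is one more tool, called as name(argument=value, ...) on one line, values as JSON. apply_moves: Moves the arm, as the interface text tells. Its arguments: {"type":"object","properties":{"increments":{"type":"array"}},"required":["increments"]}

```bash
mkdir -p pics; cat > h.py <<'E'
import numpy as np, cv2
from cell import *
from scipy.spatial.transform import Rotation as R
def save(n,f):
    c=calibration(n); im=get_image(n); cv2.imwrite('pics/'+f,cv2.cvtColor(im,cv2.COLOR_RGB2BGR)); return im,c
E
python3 - <<'E'
from h import *
for n in('top','side'):
    im,c=save(n,n+'0.png'); print(n,c)
print(calibration('wrist')); print(read_state())
a=np.vstack([cv2.imread('pics/top0.png'),cv2.imread('pics/side0.png')])
E
```

```text
top {'camera_matrix': array([[371.32290308,   0.        , 313.74643313],
       [  0.        , 371.32290308, 200.81135889],
       [  0.        ,   0.        ,   1.        ]]), 'origin': array([375.130947  , 117.40315539, 948.13414168]), 'attitude': array([ 0.17181741,  0.00832126, -1.57403672])}
side {'camera_matrix': array([[438.85768929,   0.        , 319.41044967],
       [  0.        , 438.85768929, 201.73595376],
       [  0.        ,   0.        ,   1.        ]]), 'origin': array([522.52104043, 937.89843656, 851.23687675]), 'attitude': array([ 0.8344406 , -0.02118762, -3.11371645])}
{'camera_matrix': array([[309.70691629,   0.        , 313.91590111],
       [  0.        , 309.70691629, 200.46179203],
       [  0.        ,   0.        ,   1.        ]]), 'origin': array([ 328.79935316, -564.93838753,  373.02487449]), 'attitude': array([-0.27788961,  0.00140429, -1.14932021])}
{'clock': 0.1, 'qpos': array([ 1.08422688,  0.62924508,  0.03841345,  1.51823188, -0.0269791 ,
        0.99629469, -0.01999565]), 'qd': array([ 1.71778948e-03, -2.68101774e-03,  3.23166819e-03, -2.94123999e-03,
       -4.41712641e-05, -1.09648078e-03,  1.59079286e-03]), 'tau': array([ 3.62264720e-03, -5.64525533e+01,  1.23056240e+00, -1.93971705e+01,
        1.12860667e-02,  5.48390904e-03,  1.06498490e-05]), 'eef_pos': array([ 265.32123262, -592.79488893,  230.49756618]), 'tool_rot': array([-3.13993073e+00,  1.44886363e-05,  4.20811324e-01]), 'force': array([0.23141576, 0.73042384, 0.18909047]), 'torque': array([ 0.01446704, -0.01035535, -0.05416108]), 'width': 85.26140494930986}
```

View pics/top0.png

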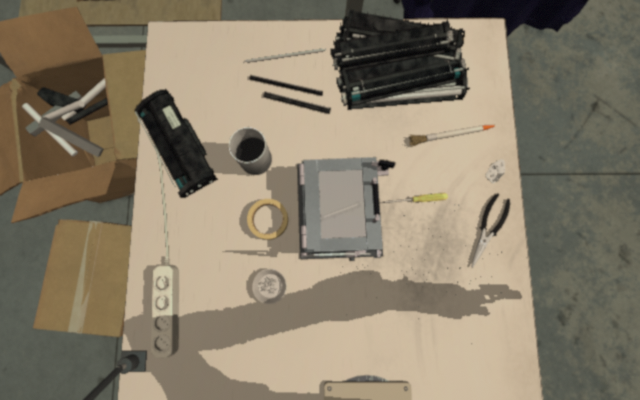

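View pics/side0.png

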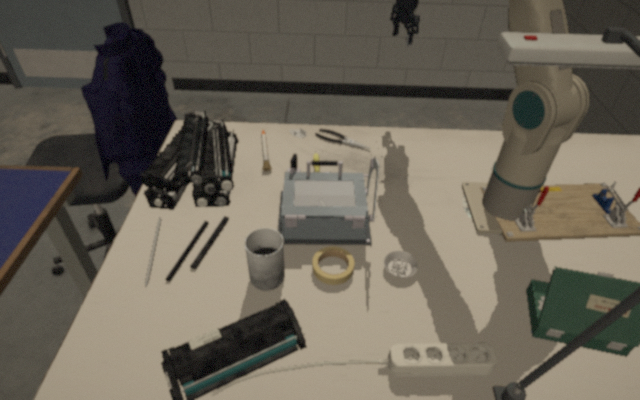

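The top view shows the box at about cols 300-382, rows 157-258, with the knob near (386,163). In the side view the handle is near (323,163) and the knob near (294,161). Next I'll zoom in.

```bash
cat >> h.py <<'E'
def rot(a): return R.from_euler('xyz',a).as_matrix()
def ray(c,u,v,fish=False):
    K=c['camera_matrix']; x=(u-K[0,2])/K[0,0]; y=(v-K[1,2])/K[1,1]
    if fish:
        r=np.hypot(x,y); d=np.array([np.sin(r)*x/r,-np.sin(r)*y/r,-np.cos(r)])
    else: d=np.array([x,-y,-1.])
    d=rot(c['attitude'])@d; return c['origin'],d/np.linalg.norm(d)
def onz(c,u,v,z,fish=False):
    o,d=ray(c,u,v,fish); return o+d*(z-o[2])/d[2]
def proj(c,p,fish=False):
    q=rot(c['attitude']).T@(np.asarray(p)-c['origin']); x,y,z=q[0],-q[1],-q[2]; K=c['camera_matrix']
    if fish:
        r=np.hypot(x,y); t=np.arctan2(r,z); a,b=x/r*t,y/r*t
    else: a,b=x/z,y/z
    return np.array([K[0,0]*a+K[0,2],K[1,1]*b+K[1,2]])
def tri(r1,r2):
    A=np.stack([r1[1],-r2[1]],1); s=np.linalg.lstsq(A,r2[0]-r1[0],rcond=None)[0]
    p=r1[0]+s[0]*r1[1];q=r2[0]+s[1]*r2[1]; return (p+q)/2,np.linalg.norm(p-q)
E
python3 - <<'E'
from h import *
t=cv2.imread('pics/top0.png')[145:270,285:405]; s=cv2.imread('pics/side0.png')[140:260,260:400]
t=cv2.resize(t,None,fx=3.2,fy=3.2*1,interpolation=cv2.INTER_CUBIC)
s=cv2.resize(s,None,fx=2.95,fy=2.95,interpolation=cv2.INTER_CUBIC)
H=max(t.shape[0],s.shape[0]); f=lambda a:cv2.copyMakeBorder(a,0,H-a.shape[0],0,0,cv2.BORDER_CONSTANT)
o=np.hstack([f(t),f(s)]); print(o.shape); cv2.imwrite('pics/c1.png',o)
c=calibration('top')
for uv in [(302,157),(379,157),(300,258),(382,258)]: print(uv,onz(c,*uv,0).round(),onz(c,*uv,85).round())
print(tri(ray(c,387,163),ray(calibration('side'),294,161)))
E
```

```text
(400, 797, 3)
(302, 157) [658. 155.   0.] [632. 152.  85.]
(379, 157) [656. -48.   0.] [631. -33.  85.]
(300, 258) [393. 160.   0.] [392. 156.  85.]
(382, 258) [393. -47.   0.] [391. -32.  85.]
(array([607.12057187, -46.48675518, 110.44023275]), np.float64(3.7057128527532335))
```

View pics/c1.png

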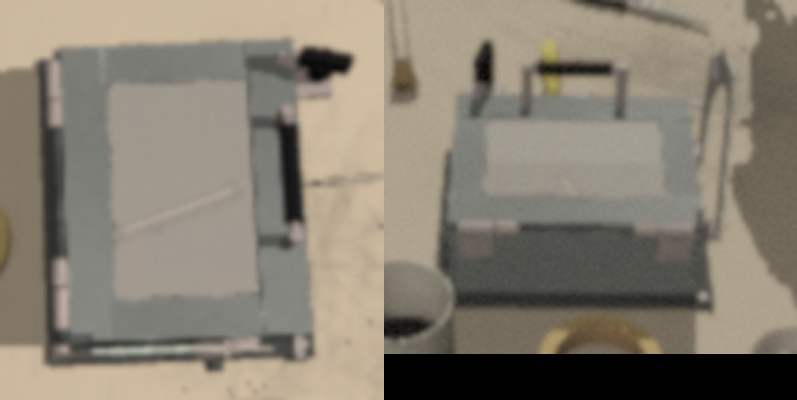

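The crop shows these, in crop pixels:

| Feature | Top view | Side view |
|---|---|---|
| Black grip tube | (292,125)-(292,220) | (538,68)-(614,68) |
| Knob | (326,63) | (484,63) |
| Flap corners | (57,48), (290,40), (70,338), (312,333) | not read |

```bash
python3 - <<'E'
from h import *
t=calibration('top');s=calibration('side')
T=lambda u,v:(285+u/3.2,145+v/3.2); S=lambda u,v:(260+(u-384)/2.95,140+v/2.95)
for a,b in[((292,125),(538,68)),((292,220),(614,68)),((292,172),(576,68)),((326,63),(484,63))]:
    print(tri(ray(t,*T(*a)),ray(s,*S(*b))))
for a in[(57,48),(290,40),(312,333),(70,338)]: print('flap',onz(t,*T(*a),88).round(1))
for a in[(40,62),(47,362),(308,355)]: print('base',onz(t,*T(*a),3).round(1))
for a in[(455,97),(695,97),(700,220),(448,220)]: print('flap side',onz(s,*S(*a),88).round(1))
for a in[(711,305),(443,297)]: print('base side',onz(s,*S(*a),3).round(1))
# colour-based refinement of tube
im=cv2.imread('pics/top0.png');m=(im.max(2)<60).astype('uint8');m[:,:360]=0;m[:,400:]=0;m[:150]=0;m[260:]=0
n,l,st,ce=cv2.connectedComponentsWithStats(m)
for i in range(1,n):
    if st[i,4]>15: print('top',st[i],ce[i])
im=cv2.imread('pics/side0.png');m=(im.max(2)<60).astype('uint8');m[:,:280]=0;m[:,350:]=0;m[:145]=0;m[180:]=0
n,l,st,ce=cv2.connectedComponentsWithStats(m)
for i in range(1,n):
    if st[i,4]>15: print('side',st[i],ce[i])
E
```

```text
(array([554.36461686, -17.34327985, 127.13183467]), np.float64(1.9612602229186313))
(array([485.24882471, -14.14948563, 132.64880185]), np.float64(3.4447328551337244))
(array([519.75555548, -15.73005282, 129.93512852]), np.float64(2.8000204047248625))
(array([605.67060057, -46.87572749, 108.13259495]), np.float64(0.12531861615216838))
flap [623.8 150.   88. ]
flap [629.1 -24.5  88. ]
flap [411.2 -33.4  88. ]
flap [408.3 140.2  88. ]
base [636.6 167.1   3. ]
base [392.9 160.6   3. ]
base [397.7 -44.6   3. ]
flap side [631.5 -19.   88. ]
flap side [404.3 -31.4  88. ]
flap side [408.5 137.5  88. ]
flap side [622.8 148.2  88. ]
base side [391.7 157.    3. ]
base side [629.4 158.6   3. ]
top [378 161  16   9  98] [385.14285714 164.47959184]
top [371 183   8  31 147] [375.21768707 198.55102041]
side [291 156   5  12  46] [293.5        161.91304348]
side [312 162  25   3  71] [324. 163.]
```

Flap corners, handle (520,-16,130) and knob (606,-47) all agree with a box centre of about (518,58) and yaw of about 0.038. I'll move above the knob with the jaws along box x, which means tool yaw about 1.609.

apply_moves(increments=[{"tx": 0.02, "ty": 0.032, "tz": 0, "rz": 1}, {"tx": 0.05, "ty": 0.08, "tz": 0, "rz": 2.5}, {"tx": 0.341, "ty": 0.546, "tz": 0, "rz": 13.6, "claw": 0.06}, {"tx": 0.341, "ty": 0.546, "tz": 0, "rz": 13.6, "claw": 0.06}, {"tx": 0.341, "ty": 0.546, "tz": 0, "rz": 13.6, "claw": 0.06}, {"tx": 0.341, "ty": 0.546, "tz": 0, "rz": 13.6, "claw": 0.06}, {"tx": 0.341, "ty": 0.546, "tz": 0, "rz": 13.6, "claw": 0.06}, {"tx": 0.341, "ty": 0.546, "tz": 0, "rz": 13.6, "claw": 0.06}, {"tx": 0.341, "ty": 0.546, "tz": 0, "rz": 13.6, "claw": 0.06}, {"tx": 0.341, "ty": 0.546, "tz": 0, "rz": 13.6, "claw": 0.06}, {"tx": 0.341, "ty": 0.546, "tz": 0, "rz": 13.6, "claw": 0.06}, {"tx": 0.341, "ty": 0.546, "tz": 0, "rz": 13.6, "claw": 0.06}])

```text
$.increments[0]: bad value
```

apply_moves(increments=[{"tx": 0, "ty": 0, "tz": 0}, {"tx": 0, "ty": 0, "tz": 0}, {"tx": 0, "ty": 0, "tz": 0}])

```text
$.increments[0]: bad value
```

apply_moves(increments=[{"tx": 0.02, "ty": 0.032, "tz": 0, "rx": 0, "ry": 0, "rz": 1, "claw": 0.06}, {"tx": 0.05, "ty": 0.08, "tz": 0, "rx": 0, "ry": 0, "rz": 2.5, "claw": 0.06}, {"tx": 0.341, "ty": 0.546, "tz": 0, "rx": 0, "ry": 0, "rz": 13.6, "claw": 0.06}, {"tx": 0.341, "ty": 0.546, "tz": 0, "rx": 0, "ry": 0, "rz": 13.6, "claw": 0.06}, {"tx": 0.341, "ty": 0.546, "tz": 0, "rx": 0, "ry": 0, "rz": 13.6, "claw": 0.06}, {"tx": 0.341, "ty": 0.546, "tz": 0, "rx": 0, "ry": 0, "rz": 13.6, "claw": 0.06}, {"tx": 0.341, "ty": 0.546, "tz": 0, "rx": 0, "ry": 0, "rz": 13.6, "claw": 0.06}, {"tx": 0.341, "ty": 0.546, "tz": 0, "rx": 0, "ry": 0, "rz": 13.6, "claw": 0.06}, {"tx": 0.341, "ty": 0.546, "tz": 0, "rx": 0, "ry": 0, "rz": 13.6, "claw": 0.06}, {"tx": 0.341, "ty": 0.546, "tz": 0, "rx": 0, "ry": 0, "rz": 13.6, "claw": 0.06}, {"tx": 0.341, "ty": 0.546, "tz": 0, "rx": 0, "ry": 0, "rz": 13.6, "claw": 0.06}, {"tx": 0.341, "ty": 0.546, "tz": 0, "rx": 0, "ry": 0, "rz": 13.6, "claw": 0.06}])

```text
clock: 1.3
eef_pos: [577.4, -93.1, 231.0]
tool_rot: [-3.141, 0.0, 1.607]
force: [1.5, -0.1, -1.1]
width: 60.0
```

apply_moves(increments=[{"tx": 0, "ty": 0, "tz": 0, "rx": 0, "ry": 0, "rz": 0, "claw": 0.06}, {"tx": 0, "ty": 0, "tz": 0, "rx": 0, "ry": 0, "rz": 0, "claw": 0.06}, {"tx": 0, "ty": 0, "tz": 0, "rx": 0, "ry": 0, "rz": 0, "claw": 0.06}])

```text
clock: 1.6
eef_pos: [576.0, -96.3, 230.9]
tool_rot: [-3.14, 0.001, 1.606]
force: [-1.2, -1.5, 0.1]
width: 60.0
```

```bash
python3 - <<'E'
from h import *
im,c=save('wrist','w1.png'); s=read_state(); print(s['eef_pos'],s['tool_rot'],c['origin'],c['attitude'])
b=lambda x,y,z:[518+x*.9993-y*.038,58.5+x*.038+y*.9993,z]
for n,p in dict(knob=b(85,-108,126),tube=b(0,-75,130),flapc=b(-110,-90,88),pt=b(-126,90-156*np.cos(.8),85+156*np.sin(.8))).items(): print(n,proj(c,p,True).round())
E
```

```text
[575.94573628 -96.74206646 230.982946  ] [-3.1402548e+00  1.0170681e-03  1.6050912e+00] [573.87969692 -27.08786541 373.31493654] [-0.27855966  0.00230445  0.03596376]
knob [355. 140.]
tube [248. 100.]
flapc [152. 125.]
pt [66. 41.]
```

View pics/w1.png

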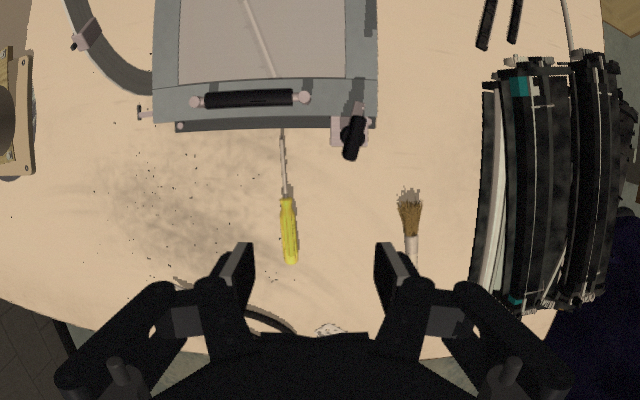

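The wrist view shows the tube centred at (248,98), predicted (248,100), and the knob at (354,138), predicted (355,140). The pointer is near (80,38). I'll zoom in there and on the knob.

```bash
python3 - <<'E'
from h import *
im=cv2.imread('pics/w1.png')
a=cv2.resize(im[10:130,50:180],None,fx=4,fy=4,interpolation=cv2.INTER_CUBIC);b=cv2.resize(im[95:175,320:390],None,fx=3.8,fy=4,interpolation=cv2.INTER_CUBIC)
b=cv2.copyMakeBorder(b,0,a.shape[0]-b.shape[0],0,0,cv2.BORDER_CONSTANT);o=np.hstack([a,b]);print(o.shape);cv2.imwrite('pics/c2.png',o)
E
```

```text
(480, 786, 3)
```

View pics/c2.png

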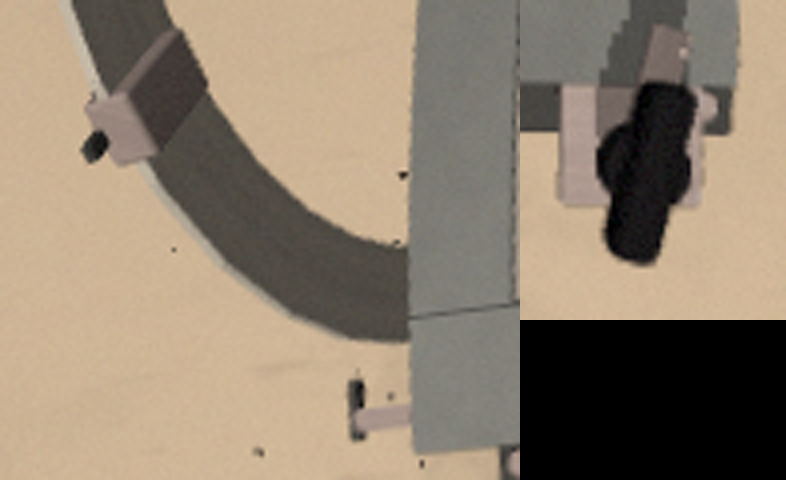

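```bash
python3 - <<'E'
from h import *
from cell import *
c={'camera_matrix':calibration('wrist')['camera_matrix'],'origin':np.array([573.8797,-27.0879,373.3149]),'attitude':np.array([-0.27855966,0.00230445,0.03596376])}
B=R.from_euler('z',.038).as_matrix(); O=np.array([518,58.5,0])
def box(u,v): o,d=ray(c,u,v,True); return B.T@(o-O),B.T@d
for uv in[(138.8,105.5),(138.8,112),(138.8,119.5)]:
    o,d=box(*uv); print('index',(o+d*(85-o[2])/d[2]).round(1))
for nm,uv in dict(fin=(73.75,46.5),fintip=(71.5,48.5),finroot=(76.5,43.5),blk_c=(50+120/4,10+128/4),c1=(50+90/4,10+108/4),c2=(50+122/4,10+165/4),c3=(50+157/4,10+150/4),c4=(50+178/4,10+30/4),c5=(50+207/4,10+88/4)).items():
    o,d=box(*uv)
    for X in(-126,-121,-132):
        p=o+d*(X-o[0])/d[0]; dy,dz=90-p[1],p[2]-85
        print(nm,X,'r',np.hypot(dy,dz).round(1),'ang',np.arctan2(dz,dy).round(3))
o,d=box(354,138);print(o+d*(118-o[2])/d[2])
o,d=box(248,98);print(o+d*(130-o[2])/d[2])
E
```

```text
index [-127.6  -68.6   85. ]
index [-127.9  -75.4   85. ]
index [-128.3  -83.2   85. ]
fin -126 r 151.6 ang 0.743
fin -121 r 156.5 ang 0.76
fin -132 r 145.8 ang 0.722
fintip -126 r 154.7 ang 0.747
fintip -121 r 159.6 ang 0.763
fintip -132 r 149.0 ang 0.727
finroot -126 r 147.4 ang 0.741
finroot -121 r 152.5 ang 0.758
finroot -132 r 141.5 ang 0.719
blk_c -126 r 143.3 ang 0.728
blk_c -121 r 148.4 ang 0.746
blk_c -132 r 137.2 ang 0.704
c1 -126 r 147.8 ang 0.787
c1 -121 r 152.9 ang 0.802
c1 -132 r 141.8 ang 0.769
c2 -126 r 148.2 ang 0.688
c2 -121 r 153.0 ang 0.709
c2 -132 r 142.4 ang 0.663
c3 -126 r 137.8 ang 0.648
c3 -121 r 142.8 ang 0.672
c3 -132 r 131.8 ang 0.616
c4 -126 r 114.2 ang 0.761
c4 -121 r 120.2 ang 0.781
c4 -132 r 107.1 ang 0.734
c5 -126 r 115.0 ang 0.621
c5 -121 r 120.6 ang 0.652
c5 -132 r 108.5 ang 0.581
[  85.04641677 -107.08787565  118.        ]
[  0.36382878 -73.59121781 130.        ]
```

The pointer reads about 0.75. Now I'll descend on the knob at world (607,-46.5).

apply_moves(increments=[{"tx": 0.031, "ty": 0.05, "tz": 0, "rx": 0, "ry": 0, "rz": -1, "claw": 0.05}, {"tx": 0.031, "ty": 0.05, "tz": -0.02, "rx": 0, "ry": 0, "rz": -1, "claw": 0.05}, {"tx": 0.031, "ty": 0.05, "tz": -0.06, "rx": 0, "ry": 0, "rz": -1, "claw": 0.05}, {"tx": 0.031, "ty": 0.05, "tz": -0.1, "rx": 0, "ry": 0, "rz": -1, "claw": 0.05}, {"tx": 0.031, "ty": 0.05, "tz": -0.12, "rx": 0, "ry": 0, "rz": -1, "claw": 0.05}, {"tx": 0.031, "ty": 0.05, "tz": -0.129, "rx": 0, "ry": 0, "rz": -1, "claw": 0.05}, {"tx": 0.031, "ty": 0.05, "tz": -0.129, "rx": 0, "ry": 0, "rz": -1, "claw": 0.05}, {"tx": 0.031, "ty": 0.05, "tz": -0.129, "rx": 0, "ry": 0, "rz": -1, "claw": 0.05}])

```text
clock: 2.45
eef_pos: [608.7, -45.6, 103.5]
tool_rot: [3.14, 0.0, 1.519]
force: [0.2, -0.3, 0.3]
width: 49.6
```

```bash
python3 - <<'E'
from h import *
s=read_state(); print(s['eef_pos'],s['tool_rot'],s['qpos'],s['force'])
im,c=save('wrist','w2.png')
cv2.imwrite('pics/w2c.png',im[120:400,100:540,::-1])
E
```

```text
[608.67678126 -45.5612791  103.45376102] [3.13964636e+00 5.32215559e-05 1.51906024e+00] [ 0.17417995  0.73782947 -0.23614237  1.74012494  0.24974465  0.69109162
 -0.24752158] [ 0.15018317 -0.29257407  0.29465957]
```

View pics/w2c.png

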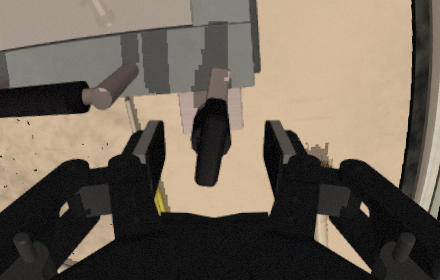

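The knob sits centred between the open fingers, so I'll close.

apply_moves(increments=[{"tx": -0.001, "ty": 0, "tz": -0.001, "rx": 0, "ry": 0, "rz": 0, "claw": 0.005}, {"tx": -0.001, "ty": 0, "tz": -0.001, "rx": 0, "ry": 0, "rz": 0, "claw": 0.005}, {"tx": -0.001, "ty": 0, "tz": -0.001, "rx": 0, "ry": 0, "rz": 0, "claw": 0.005}, {"tx": -0.001, "ty": 0, "tz": -0.001, "rx": 0, "ry": 0, "rz": 0, "claw": 0.005}, {"tx": -0.001, "ty": 0, "tz": -0.001, "rx": 0, "ry": 0, "rz": 0, "claw": 0.005}, {"tx": -0.001, "ty": 0, "tz": -0.001, "rx": 0, "ry": 0, "rz": 0, "claw": 0.005}])

```text
clock: 3.1
eef_pos: [607.3, -44.9, 102.5]
tool_rot: [3.14, 0.0, 1.52]
force: [-1.6, 0.2, 5.6]
width: 16.7
```

apply_moves(increments=[{"tx": 0, "ty": 0, "tz": 0, "rx": 0, "ry": 0, "rz": 0, "claw": 0.005}, {"tx": 0, "ty": 0, "tz": 0, "rx": 0, "ry": 0, "rz": 0, "claw": 0.005}, {"tx": 0, "ty": 0, "tz": 0, "rx": 0, "ry": 0, "rz": 0, "claw": 0.005}])

```text
clock: 3.4
eef_pos: [607.3, -44.9, 102.4]
tool_rot: [3.14, 0.0, 1.52]
force: [-1.6, -0.8, 6.3]
width: 16.7
```

The width stalls at 16.7 mm instead of 11, with upward force, so I suspect the tips are on the collar under the bar. I'll re-grip 5 mm higher.

apply_moves(increments=[{"tx": 0, "ty": 0, "tz": 0, "rx": 0, "ry": 0, "rz": 0, "claw": 0.035}, {"tx": 0, "ty": 0, "tz": 0.002, "rx": 0, "ry": 0, "rz": 0, "claw": 0.035}, {"tx": 0, "ty": 0, "tz": 0.005, "rx": 0, "ry": 0, "rz": 0, "claw": 0.035}, {"tx": 0, "ty": -0.001, "tz": 0.005, "rx": 0, "ry": 0, "rz": 0, "claw": 0.005}, {"tx": 0, "ty": -0.001, "tz": 0.005, "rx": 0, "ry": 0, "rz": 0, "claw": 0.005}, {"tx": 0, "ty": -0.001, "tz": 0.005, "rx": 0, "ry": 0, "rz": 0, "claw": 0.005}, {"tx": 0, "ty": -0.001, "tz": 0.005, "rx": 0, "ry": 0, "rz": 0, "claw": 0.005}, {"tx": 0, "ty": -0.001, "tz": 0.005, "rx": 0, "ry": 0, "rz": 0, "claw": 0.005}])

```text
clock: 4.2
eef_pos: [607.2, -45.7, 107.0]
tool_rot: [3.141, -0.0, 1.52]
force: [-0.9, 0.4, 5.5]
width: 16.0
```

```bash
python3 - <<'E'
from h import *
s=read_state(); print(s['eef_pos'],s['force'],s['torque'],s['width'])
im,c=save('wrist','w3.png')
cv2.imwrite('pics/w3c.png',cv2.resize(im[180:340,230:390,::-1],None,fx=3,fy=3))
E
```

```text
[607.23086498 -45.7254232  106.97191208] [-0.91020837  0.38361083  5.51473103] [ 0.10510158  0.21385105 -0.04579855] 16.022221175017414
```

View pics/w3c.png

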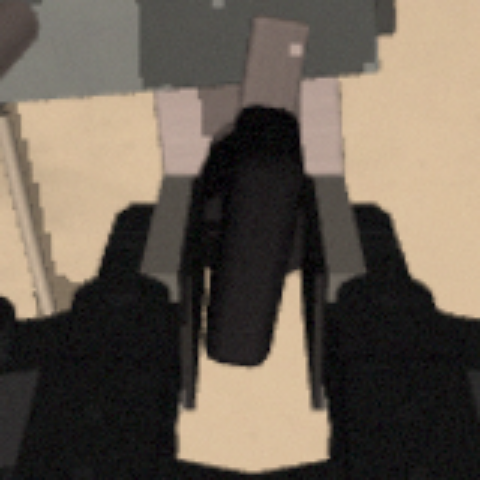

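The bar is skewed clockwise between the pads, meaning the knob started at about 0.3. The clockwise turn will align the pads before turning the knob, so I'll do it now.

apply_moves(increments=[{"tx": 0, "ty": 0, "tz": 0, "rx": 0, "ry": 0, "rz": -1.2, "claw": 0.005}, {"tx": 0, "ty": 0, "tz": 0, "rx": 0, "ry": 0, "rz": -2.4, "claw": 0.005}, {"tx": 0, "ty": 0, "tz": 0, "rx": 0, "ry": 0, "rz": -3.6, "claw": 0.005}, {"tx": 0, "ty": 0, "tz": 0, "rx": 0, "ry": 0, "rz": -5, "claw": 0.005}, {"tx": 0, "ty": 0, "tz": 0, "rx": 0, "ry": 0, "rz": -6.4, "claw": 0.005}, {"tx": 0, "ty": 0, "tz": 0, "rx": 0, "ry": 0, "rz": -7.8, "claw": 0.005}, {"tx": 0, "ty": 0, "tz": 0, "rx": 0, "ry": 0, "rz": -9.2, "claw": 0.005}, {"tx": 0, "ty": 0, "tz": 0, "rx": 0, "ry": 0, "rz": -10.6, "claw": 0.005}, {"tx": 0, "ty": 0, "tz": 0, "rx": 0, "ry": 0, "rz": -12, "claw": 0.005}, {"tx": 0, "ty": 0, "tz": 0, "rx": 0, "ry": 0, "rz": -13.2, "claw": 0.005}, {"tx": 0, "ty": 0, "tz": 0, "rx": 0, "ry": 0, "rz": -14.4, "claw": 0.005}, {"tx": 0, "ty": 0, "tz": 0, "rx": 0, "ry": 0, "rz": -15.6, "claw": 0.005}])

```text
clock: 5.45
eef_pos: [606.2, -44.8, 107.0]
tool_rot: [-3.14, 0.001, 0.156]
force: [-3.3, 2.2, 7.4]
width: 16.1
```

apply_moves(increments=[{"tx": 0, "ty": 0, "tz": 0, "rx": 0, "ry": 0, "rz": 0, "claw": 0.05}, {"tx": 0, "ty": 0, "tz": 0, "rx": 0, "ry": 0, "rz": 0, "claw": 0.05}, {"tx": 0, "ty": 0, "tz": 0.03, "rx": 0, "ry": 0, "rz": 0, "claw": 0.05}, {"tx": 0, "ty": 0, "tz": 0.07, "rx": 0, "ry": 0, "rz": 0, "claw": 0.05}, {"tx": -0.04, "ty": -0.02, "tz": 0.1, "rx": 0, "ry": 0, "rz": 0, "claw": 0.06}, {"tx": -0.04, "ty": -0.02, "tz": 0.1, "rx": 0, "ry": 0, "rz": 0, "claw": 0.06}])

```text
clock: 6.05
eef_pos: [565.1, -69.5, 209.6]
tool_rot: [3.139, -0.002, 0.157]
force: [-0.1, -0.4, 0.1]
width: 60.1
```

```bash
python3 - <<'E'
from h import *
s=read_state(); print(s['eef_pos'],s['tool_rot'],s['force'],s['width'],s['qpos'])
im,c=save('wrist','w4.png')
b=lambda x,y,z:[518+x*.9993-y*.038,58.5+x*.038+y*.9993,z]
u,v=proj(c,b(85,-108,120),True).round().astype(int);print(u,v)
cv2.imwrite('pics/w4c.png',cv2.resize(im[max(v-75,0):v+75,max(u-100,0):u+100,::-1],None,fx=3,fy=3))
E
```

```text
[565.09222512 -69.52562095 209.60121101] [ 3.13877918e+00 -1.99059904e-03  1.56534159e-01] [-0.14728501 -0.36128033  0.07733577] 60.056694830203334 [-0.04254782  0.54163456  0.17416774  1.77797079 -0.11842387  0.82953388
 -1.22724293]
291 147
```

View pics/w4c.png

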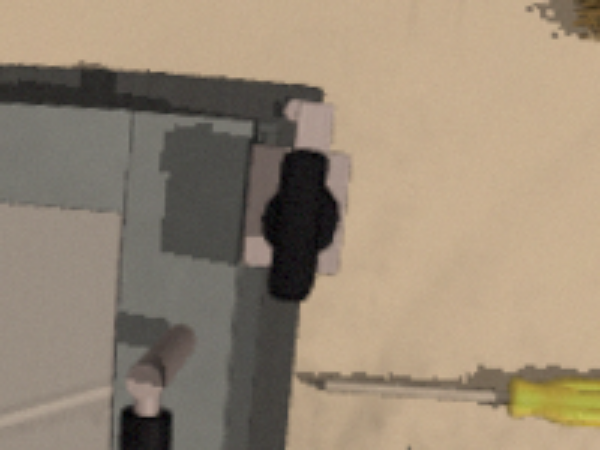

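The knob bar and tongue now lie along the box's +x (tongue at (315,125), flap edge at about x=250), so the tongue is clear. Next I'll go above the handle with the wrist turned half round, so its camera faces the pointer.

apply_moves(increments=[{"tx": -0.02, "ty": 0.02, "tz": 0, "rx": 0, "ry": 0, "rz": 1, "claw": 0.06}, {"tx": -0.04, "ty": 0.04, "tz": 0, "rx": 0, "ry": 0, "rz": 2.5, "claw": 0.06}, {"tx": -0.056, "ty": 0.053, "tz": 0, "rx": 0, "ry": 0, "rz": 4.2, "claw": 0.06}, {"tx": -0.056, "ty": 0.053, "tz": 0, "rx": 0, "ry": 0, "rz": 5.9, "claw": 0.06}, {"tx": -0.056, "ty": 0.053, "tz": 0, "rx": 0, "ry": 0, "rz": 7.6, "claw": 0.06}, {"tx": -0.056, "ty": 0.053, "tz": 0, "rx": 0, "ry": 0, "rz": 9.3, "claw": 0.06}, {"tx": -0.056, "ty": 0.053, "tz": 0, "rx": 0, "ry": 0, "rz": 11, "claw": 0.06}, {"tx": -0.056, "ty": 0.053, "tz": 0, "rx": 0, "ry": 0, "rz": 12.7, "claw": 0.06}, {"tx": -0.056, "ty": 0.053, "tz": 0, "rx": 0, "ry": 0, "rz": 14.4, "claw": 0.06}, {"tx": -0.056, "ty": 0.053, "tz": 0, "rx": 0, "ry": 0, "rz": 16.1, "claw": 0.06}, {"tx": -0.056, "ty": 0.053, "tz": 0, "rx": 0, "ry": 0, "rz": 17.8, "claw": 0.06}, {"tx": -0.056, "ty": 0.053, "tz": 0, "rx": 0, "ry": 0, "rz": 19.4, "claw": 0.06}])

```text
clock: 7.3
eef_pos: [511.1, -12.4, 205.4]
tool_rot: [-3.141, -0.001, 1.859]
force: [0.7, -0.6, -0.2]
width: 59.7
```

apply_moves(increments=[{"tx": 0, "ty": 0, "tz": 0, "rx": 0, "ry": 0, "rz": 1.7, "claw": 0.06}, {"tx": 0, "ty": 0, "tz": 0, "rx": 0, "ry": 0, "rz": 3.4, "claw": 0.06}, {"tx": 0, "ty": 0, "tz": 0, "rx": 0, "ry": 0, "rz": 5.1, "claw": 0.06}, {"tx": 0, "ty": 0, "tz": 0, "rx": 0, "ry": 0, "rz": 6.8, "claw": 0.06}, {"tx": 0, "ty": 0, "tz": 0, "rx": 0, "ry": 0, "rz": 8.5, "claw": 0.06}, {"tx": 0, "ty": 0, "tz": 0, "rx": 0, "ry": 0, "rz": 10.2, "claw": 0.06}, {"tx": 0, "ty": 0, "tz": 0, "rx": 0, "ry": 0, "rz": 11.9, "claw": 0.06}, {"tx": 0, "ty": 0, "tz": 0, "rx": 0, "ry": 0, "rz": 13.6, "claw": 0.06}, {"tx": 0, "ty": 0, "tz": 0, "rx": 0, "ry": 0, "rz": 15.2, "claw": 0.06}, {"tx": 0, "ty": 0, "tz": 0, "rx": 0, "ry": 0, "rz": 15.2, "claw": 0.06}])

```text
clock: 8.3
eef_pos: [511.0, -12.5, 205.4]
tool_rot: [3.14, -0.001, -3.104]
force: [0.3, -0.5, 0.4]
width: 60.3
```

apply_moves(increments=[{"tx": -0.002, "ty": -0.004, "tz": -0.03, "rx": 0, "ry": 0, "rz": 0, "claw": 0.06}, {"tx": -0.002, "ty": -0.004, "tz": -0.065, "rx": 0, "ry": 0, "rz": 0, "claw": 0.06}, {"tx": -0.002, "ty": -0.004, "tz": -0.085, "rx": 0, "ry": 0, "rz": 0, "claw": 0.06}, {"tx": -0.002, "ty": -0.004, "tz": -0.094, "rx": 0, "ry": 0, "rz": 0, "claw": 0.05}, {"tx": -0.002, "ty": -0.004, "tz": -0.094, "rx": 0, "ry": 0, "rz": 0, "claw": 0.005}, {"tx": -0.002, "ty": -0.004, "tz": -0.094, "rx": 0, "ry": 0, "rz": 0, "claw": 0.005}, {"tx": -0.002, "ty": -0.004, "tz": -0.094, "rx": 0, "ry": 0, "rz": 0, "claw": 0.005}, {"tx": -0.002, "ty": -0.004, "tz": -0.094, "rx": 0, "ry": 0, "rz": 0, "claw": 0.005}, {"tx": -0.002, "ty": -0.004, "tz": -0.094, "rx": 0, "ry": 0, "rz": 0, "claw": 0.005}, {"tx": -0.002, "ty": -0.004, "tz": -0.094, "rx": 0, "ry": 0, "rz": 0, "claw": 0.005}, {"tx": -0.002, "ty": -0.004, "tz": -0.094, "rx": 0, "ry": 0, "rz": 0, "claw": 0.005}])

```text
clock: 9.4
eef_pos: [509.7, -15.1, 113.3]
tool_rot: [3.14, 0.002, -3.104]
force: [-0.6, 5.7, 2.6]
width: 12.0
```

```bash
python3 - <<'E'
from h import *
s=read_state(); print(s['eef_pos'],s['tool_rot'],s['force'],s['width'],s['qpos'])
im,c=save('wrist','w5.png')
E
```

```text
[509.70814539 -15.11074836 113.31941871] [ 3.13961800e+00  2.46785332e-03 -3.10402089e+00] [-0.60253051  5.74138158  2.62156903] 11.957364409477657 [ 0.35142925  0.66577841 -0.56537827  2.00545506  0.58993619  0.63328356
  1.00302958]
```

View pics/w5.png

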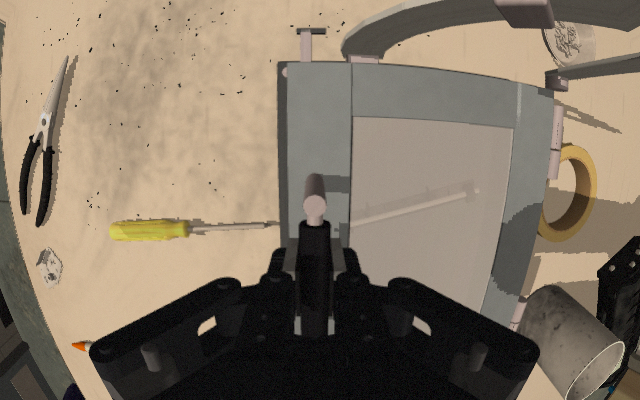

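The pads straddle the black tube and the width is stable at 12 mm, so it is gripped. I'll swing along the arc to about 0.65 rad first.

apply_moves(increments=[{"tx": 0, "ty": 0.0024, "tz": 0.008, "rx": 0, "ry": 0, "rz": 0, "claw": 0.005}, {"tx": 0, "ty": 0.0053, "tz": 0.0162, "rx": 0, "ry": 0, "rz": 0, "claw": 0.005}, {"tx": -0.0004, "ty": 0.0122, "tz": 0.0319, "rx": 0, "ry": 0, "rz": 0, "claw": 0.005}, {"tx": -0.0008, "ty": 0.0207, "tz": 0.0467, "rx": 0, "ry": 0, "rz": 0, "claw": 0.005}, {"tx": -0.0012, "ty": 0.0305, "tz": 0.0607, "rx": 0, "ry": 0, "rz": 0, "claw": 0.005}, {"tx": -0.0016, "ty": 0.0418, "tz": 0.0736, "rx": 0, "ry": 0, "rz": 0, "claw": 0.005}, {"tx": -0.002, "ty": 0.0542, "tz": 0.0853, "rx": 0, "ry": 0, "rz": 0, "claw": 0.005}, {"tx": -0.0023, "ty": 0.0609, "tz": 0.0907, "rx": 0, "ry": 0, "rz": 0, "claw": 0.005}, {"tx": -0.0023, "ty": 0.0609, "tz": 0.0907, "rx": 0, "ry": 0, "rz": 0, "claw": 0.005}, {"tx": -0.0023, "ty": 0.0609, "tz": 0.0907, "rx": 0, "ry": 0, "rz": 0, "claw": 0.005}])

```text
clock: 10.45
eef_pos: [507.5, 44.2, 203.0]
tool_rot: [3.141, 0.002, -3.105]
force: [4.7, 3.7, -6.3]
width: 11.7
```

```bash
cat > g.py <<'E'
from h import *
def go(f):
    s=read_state(); p=s['eef_pos']; print(p.round(1),s['force'].round(1),s['width'])
    d=p-[509.7,-15.1,113.3]; y,z=-165+d[1],45+d[2]; print('arm angle',np.arctan2(z,-y)-np.arctan2(45,165),'r',np.hypot(y,z),'vs171')
    im,c=save('wrist',f)
    B=R.from_euler('z',.038).as_matrix(); O=np.array([518,58.5,0])
    for n,q in dict(idx=(-128,167,.65),ptr=(-126,156,.75)).items():
        P=O+B@np.array([q[0],90-q[1]*np.cos(q[2]),85+q[1]*np.sin(q[2])]); print(n,proj(c,P,True).round(1))
    np.savez('pics/'+f+'.npz',**c)
E
python3 - <<'E'
from g import *
go('w6.png')
im=cv2.imread('pics/w6.png')
cv2.imwrite('pics/w6c.png',cv2.resize(im[0:130,220:440],None,fx=3.6,fy=3.6,interpolation=cv2.INTER_CUBIC))
E
```

```text
[507.5  44.2 203. ] [ 4.7  3.7 -6.3] 11.686903616597307
arm angle 0.6390470532306126 r 171.24455591477596 vs171
idx [257.9  26.6]
ptr [293.6  25.8]
```

View pics/w6c.png

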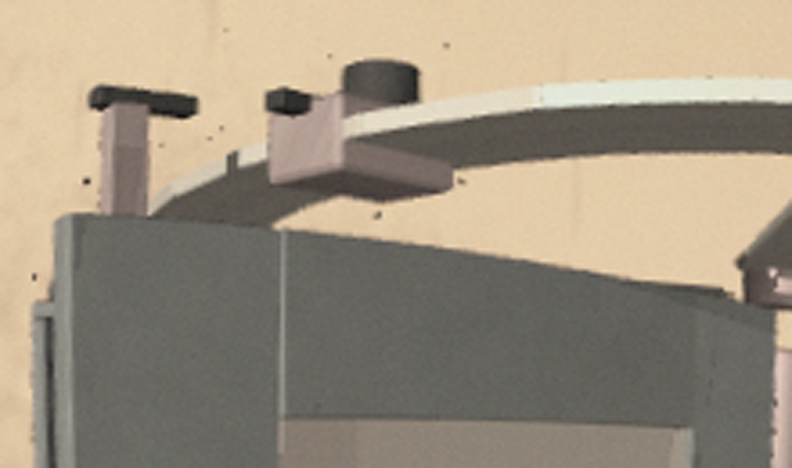

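The index's dark bar spans (92,97)-(197,106) in the crop. The pointer's dark finger tip is at about (268,100), with its body from 268 to 308. I'll compute both angles by intersecting rays with the radius cylinders.

```bash
cat >> g.py <<'E'
def cyl(f,u,v,r):
    c=dict(np.load('pics/'+f+'.npz')); B=R.from_euler('z',.038).as_matrix()
    o,d=ray(c,u,v,True); o=B.T@(o-np.array([518,58.5,0])); d=B.T@d
    y,z=o[1]-90,o[2]-85; A=d[1]**2+d[2]**2; b=2*(y*d[1]+z*d[2]); C=y*y+z*z-r*r
    t=(-b-np.sqrt(b*b-4*A*C))/2/A; p=o+t*d
    return 'cyl x %.1f ang %.3f'%(p[0],np.arctan2(p[2]-85,90-p[1]))
def pl(f,u,v,X):
    c=dict(np.load('pics/'+f+'.npz')); B=R.from_euler('z',.038).as_matrix()
    o,d=ray(c,u,v,True); o=B.T@(o-np.array([518,58.5,0])); d=B.T@d
    p=o+d*(X-o[0])/d[0]; return 'plane r %.1f ang %.3f'%(np.hypot(p[2]-85,90-p[1]),np.arctan2(p[2]-85,90-p[1]))
E
python3 - <<'E'
from g import *
f='w6.png'
for n,u,v,r in[('ptip',269,100,156),('idx out',92,97,175),('idx in',197,106,159),('idx mid',145,101,167)]:
    print(n,cyl(f,220+u/3.6,v/3.6,r),pl(f,220+u/3.6,v/3.6,-127))
E
```

```text
ptip cyl x -124.7 ang 0.756 plane r 151.0 ang 0.715
idx out cyl x -126.3 ang 0.662 plane r 174.0 ang 0.650
idx in cyl x -126.4 ang 0.672 plane r 158.0 ang 0.662
idx mid cyl x -126.5 ang 0.666 plane r 166.1 ang 0.656
```

apply_moves(increments=[{"tx": -0.0002, "ty": 0.006, "tz": 0.0045, "rx": 0, "ry": 0, "rz": 0, "claw": 0.005}, {"tx": -0.0004, "ty": 0.0119, "tz": 0.0083, "rx": 0, "ry": 0, "rz": 0, "claw": 0.005}, {"tx": -0.0004, "ty": 0.0119, "tz": 0.0083, "rx": 0, "ry": 0, "rz": 0, "claw": 0.005}, {"tx": -0.0004, "ty": 0.0119, "tz": 0.0083, "rx": 0, "ry": 0, "rz": 0, "claw": 0.005}])

```text
clock: 10.9
eef_pos: [507.1, 55.3, 211.1]
tool_rot: [-3.142, 0.001, -3.106]
force: [4.7, 3.0, -7.1]
width: 11.9
```

```bash
python3 - <<'E'
from g import *
go('w7.png')
im=cv2.imread('pics/w7.png')
cv2.imwrite('pics/w7c.png',cv2.resize(im[0:75,230:350],None,fx=6.6,fy=6.6,interpolation=cv2.INTER_CUBIC))
E
```

```text
[507.1  55.3 211.1] [ 4.7  3.  -7.1] 11.871898534902261
arm angle 0.7195039393249478 r 171.22862287756746 vs171
idx [240.3  32. ]
ptr [273.1  30.7]
```

View pics/w7c.png

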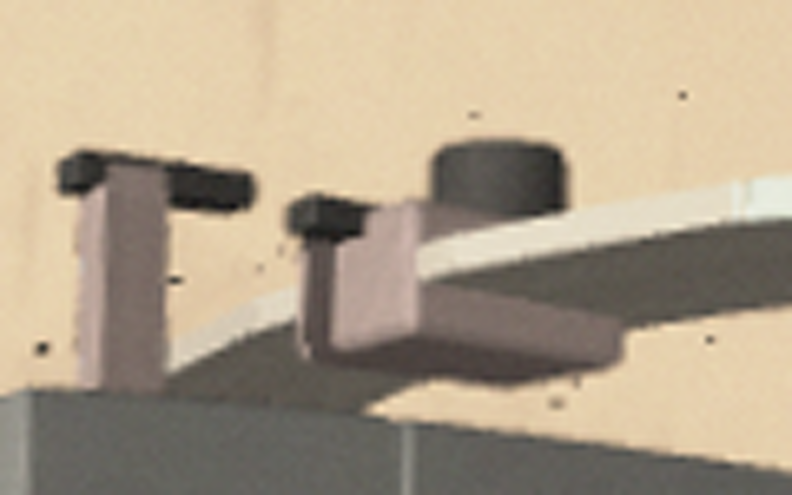

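The index bar spans (60,172)-(253,190), and the pointer finger's outer face is at about (290-330,217), almost end to end.

```bash
python3 - <<'E'
from g import *
f='w7.png'
for n,u,v,r in[('ptip L',290,217,156),('ptip face',308,217,156),('idx out L',60,172,175),('idx out face',76,172,175),('idx in',252,190,159)]:
    print(n,cyl(f,230+u/6.6,v/6.6,r),pl(f,230+u/6.6,v/6.6,-126))
E
python3 - <<'E'
# sub-pixel: where dark
import cv2,numpy as np
im=cv2.imread('pics/w7.png').max(2)
print(im[20:38,236:292:1][:, :].tolist().__len__())
for r in range(22,37): print(r,' '.join('%3d'%x for x in im[r,237:292]))
E
```

```text
ptip L cyl x -124.6 ang 0.755 plane r 153.1 ang 0.728
ptip face cyl x -124.1 ang 0.770 plane r 151.8 ang 0.733
idx out L cyl x -126.6 ang 0.736 plane r 176.0 ang 0.746
idx out face cyl x -125.9 ang 0.750 plane r 174.9 ang 0.749
idx in cyl x -126.7 ang 0.749 plane r 160.4 ang 0.761
18
22 229 229 229 228 205 175 184 194 198 213 218 229 228 229 228 232 230 231 231 230 230 230 230 231 232 230 232 230 232 229 230 229 230 230 231 231 230 230 230 228 228 231 231 230 229 229 230 230 232 230 230 230 231 231 232
23 231 229 227 177 111  65  52  65 100 106 104 105 136 177 181 207 202 219 230 231 230 230 230 233 231 231 232 230 229 230 229 229 229 231 232 231 230 230 230 228 229 229 227 228 228 230 229 230 230 230 230 232 231 230 230
24 230 200 116  78  83  64  52  48  52  64  76  71  72  72  69  79  95 129 141 139 125 186 225 224 222 223 229 232 229 230 229 228 228 229 231 229 229 230 228 228 229 231 229 229 229 229 231 229 229 231 230 231 230 230 231
25 231 167  93  78  79  57  58  52  55 106 125 116 117 111 106 101  99  92  51  54  47  53  50  86 117 146 176 178 181 194 219 228 228 230 230 229
[... 1829 characters left out ...]
 57 132 181 185 189 187 185 200
34 231 232 231 230 207 188 185 194 169 127 120 120 125 123 121 122 120 129 155 223 227 227 228 229 232 231 231 230 229 230 231 231 232 231 231 213 145  77  66  54  41  39  42  40  46  47  48  60 142 184 186 188 185 184 198
35 230 232 232 231 201 188 188 193 165 132 118 120 121 123 121 122 119 124 158 225 228 224 227 228 230 230 232 230 231 231 229 230 232 231 230 229 178 127  98  38  39  31  33  37  38  34  33  66 145 185 188 187 181 188 203
36 230 232 231 231 200 188 187 189 158 131 118 123 119 124 123 122 126 127 168 226 224 226 228 230 228 230 230 230 231 231 230 228 232 231 231 228 216 209 166  76  68  62  69  40  59 127 162 172 183 186 185 185 184 190 205
```

```bash
python3 - <<'E'
from g import *
c1={'camera_matrix':calibration('wrist')['camera_matrix'],'origin':np.array([573.8797,-27.0879,373.3149]),'attitude':np.array([-0.27855966,0.00230445,0.03596376])}
c6=dict(np.load('pics/w6.png.npz'));c7=dict(np.load('pics/w7.png.npz'))
B=R.from_euler('z',.038).as_matrix()
def rep(p,e): q=B.T@(p-np.array([518,58.5,0]));print(q.round(1),'r %.1f a %.3f'%(np.hypot(90-q[1],q[2]-85),np.arctan2(q[2]-85,90-q[1])),'err %.1f'%e)
# w1 dark blob subpixel
im=cv2.imread('pics/w1.png').max(2)
for r in range(41,54): print(r,' '.join('%3d'%x for x in im[r,66:84]))
for uv in[(71.5,48.5),(73,46.5)]:
  for c,w in((c7,(275.4,32.3)),(c6,(295,27.8))): rep(*tri(ray(c1,*uv,True),ray(c,*w,True)))
for uv,r in[((275.4,32.3),156),((240,26),175),((266.2,28),159)]: print(cyl('w7.png',*uv,r))
E
```

```text
41 203 201 203 202 203 204 193 154 150 148 153 153 152 153 151 153 152 147
42 204 204 202 203 202 204 201 148 114 114 147 150 148 153 152 153 151 152
43 202 203 204 203 203 201 183  49  48  32 125 148 148 151 151 148 149 150
44 203 203 203 204 203 203  74  42  30  30  45 152 151 150 150 151 151 151
45 200 201 204 202 203 101  49  37  23  30  29 110 153 153 153 153 151 149
46 203 205 201 205 175  57  55  29  30  32  23 125 158 154 152 153 154 155
47 202 205 203 202 107  62  52  34  26  25  87 153 156 158 155 157 155 153
48 204 201 202 202 164  75  58  50  31  32 194 162 157 155 159 159 156 156
49 200 204 206 206 207 116  65  63  51 171 204 188 157 155 155 158 156 151
50 206 206 204 206 206 178  88 131 182 203 206 203 177 153 148 139 146 150
51 204 205 205 205 207 197 206 203 205 204 204 204 203 173 166 170 192 204
52 206 203 203 204 203 203 202 205 204 205 205 203 206 203 206 205 207 205
53 203 205 204 203 204 204 203 205 204 205 204 204 203 204 206 204 205 205
[-125.5  -23.4  190.3] r 154.7 a 0.749 err 0.7
[-125.1  -23.7  190.9] r 155.3 a 0.750 err 0.4
[-125.1  -22.6  189.9] r 153.9 a 0.750 err 1.1
[-124.8  -22.9  190.3] r 154.4 a 0.750 err 1.4
cyl x -124.7 ang 0.763
cyl x -126.4 ang 0.741
cyl x -127.6 ang 0.737
```

Triangulating w1 with w6 and w7 gives the pointer at 0.750 (r 155, x −125). The index is at about 0.739 by ray and 0.72 by arm arc, so it needs about +0.018 rad, roughly 3 mm along the arc.

apply_moves(increments=[{"tx": -0.0001, "ty": 0.0013, "tz": 0.0009, "rx": 0, "ry": 0, "rz": 0, "claw": 0.005}, {"tx": -0.0001, "ty": 0.0026, "tz": 0.0017, "rx": 0, "ry": 0, "rz": 0, "claw": 0.005}, {"tx": -0.0001, "ty": 0.0026, "tz": 0.0017, "rx": 0, "ry": 0, "rz": 0, "claw": 0.005}, {"tx": -0.0001, "ty": 0.0026, "tz": 0.0017, "rx": 0, "ry": 0, "rz": 0, "claw": 0.005}])

```text
clock: 11.35
eef_pos: [507.0, 57.7, 212.6]
tool_rot: [-3.142, 0.001, -3.106]
force: [4.8, 2.9, -6.4]
width: 12.1
```

```bash
python3 - <<'E'
from g import *
go('w8.png')
im=cv2.imread('pics/w8.png').max(2)
for r in range(22,40): print(r,' '.join('%3d'%x for x in im[r,230:288]))
save('top','t8.png'); save('side','s8.png')
t=cv2.imread('pics/top'+'0.png')
a=cv2.imread('pics/t8.png');s=cv2.imread('pics/s8.png')
a=cv2.resize(a[225:275,325:385],None,fx=6.5,fy=6.5,interpolation=cv2.INTER_CUBIC);b=cv2.resize(s[135:195,340:400],None,fx=6.5,fy=6.5,interpolation=cv2.INTER_CUBIC)
w=cv2.resize(cv2.imread('pics/w8.png')[5:45,225:345],(780,200),interpolation=cv2.INTER_CUBIC)
a=cv2.resize(a,(390,390));o=np.vstack([np.hstack([a,cv2.resize(b,(390,390))]),w]);cv2.imwrite('pics/c8.png',o);print(o.shape)
E
```

```text
[507.   57.7 212.6] [ 4.8  2.9 -6.4] 12.076950379809517
arm angle 0.7360820149563637 r 171.26056273551075 vs171
idx [236.7  33.1]
ptr [268.9  31.7]
22 232 230 231 232 232 232 231 232 233 214 176 145 152 182 195 198 211 218 231 230 233 230 232 231 233 232 231 232 232 232 231 232 233 230 230 230 231 229 230 231 232 231 228 229 230 231 232 233 231 232 231 233 232 232 230 232 232 230
23 231 231 233 232 232 230 231 231 188 113  85  65  50  54  62 101 107  95  85 142 180 186 208 199 220 231 232 231 232 232 232 231 232 231 230 229 230 231 230 231 233 229 230 228 231 230 231 231 230 229 232 232 231 230 231 233 232 231
24 231 232 232 229 230 231 229 149  90  80  84  62  56  52  52  67  63  54  57  53  57  67  81  95 132 143 141 159 194 227 224 226 224 229 229 231 230 231 231 233 230 230 230 231 229 230 232 229 229 229 230 231 231 232 230 231 232 232
25 232 230 229 227 228 230 230 149  91  80  86  58  57  52  52  68  82  87  76  65  64  58  61  64  54  54  55  50  56  57  86 153 154 184 178 195 208 219 229 231 229 229 231 227 230 231 229 230 230 231 231 231 232 231 233 231 232 231
26 232 232 2
[... 2591 characters left out ...]
 230 233 232 233 232 231 196 183 188 199 148 131 123 128 126 126 126 125 124 139 175 226 227 227 229 228 231 230 231 231 232 232 232 232 231 229 206 182 151 151 112  71  60  66 109 168 176 188 188 190 184 188 198 201
38 229 229 227 227 231 233 232 231 232 228 194 187 187 194 145 131 125 127 128 127 126 123 124 139 181 227 226 227 228 228 227 229 229 231 230 231 232 231 229 231 227 196 190 191 139  90  84  86 129 181 186 187 189 181 188 191 199 199
39 231 230 228 229 232 233 232 232 232 228 197 187 189 190 149 128 122 129 128 126 125 124 123 142 190 227 225 228 228 229 229 228 228 227 230 229 230 232 229 226 226 187 192 191 131  93  93  92 130 184 184 185 188 186 191 194 200 200
(590, 780, 3)
```

View pics/c8.png

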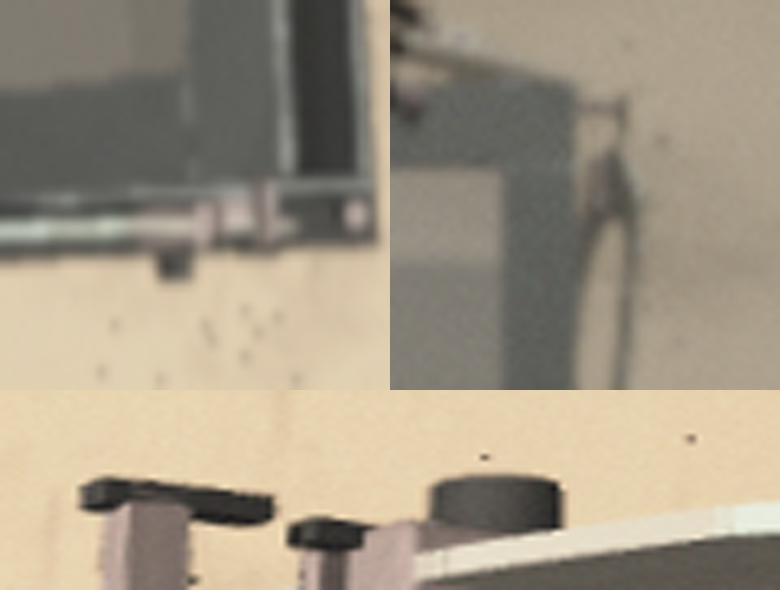

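```bash
sed -i 's/\[518,58.5,0\]/[518,OY,OZ]/; 1i OY=58.5;OZ=0' g.py; sed -i 's/\[518,58.5,0\]/[518,OY,OZ]/g' g.py; python3 - <<'E'
import g; from g import *
for g.OY in(58.5,59.6,60.5):
  for g.OZ in(0,1.5,-1.5):
    print(g.OY,g.OZ,*[cyl('w8.png',u,v,r) for u,v,r in((271.1,33.3,156),(239,25.8,175),(265,28,159))])
E
```

```text
58.5 0 cyl x -124.6 ang 0.763 cyl x -126.3 ang 0.759 cyl x -127.5 ang 0.755
58.5 1.5 cyl x -124.2 ang 0.765 cyl x -125.7 ang 0.763 cyl x -127.0 ang 0.757
58.5 -1.5 cyl x -125.1 ang 0.761 cyl x -127.0 ang 0.755 cyl x -128.0 ang 0.752
59.6 0 cyl x -125.1 ang 0.751 cyl x -126.9 ang 0.747 cyl x -128.0 ang 0.742
59.6 1.5 cyl x -124.6 ang 0.753 cyl x -126.2 ang 0.751 cyl x -127.4 ang 0.745
59.6 -1.5 cyl x -125.5 ang 0.749 cyl x -127.5 ang 0.742 cyl x -128.5 ang 0.740
60.5 0 cyl x -125.4 ang 0.741 cyl x -127.3 ang 0.736 cyl x -128.4 ang 0.732
60.5 1.5 cyl x -124.9 ang 0.743 cyl x -126.7 ang 0.740 cyl x -127.8 ang 0.735
60.5 -1.5 cyl x -125.9 ang 0.739 cyl x -127.9 ang 0.732 cyl x -128.9 ang 0.729
```

The remaining gap is about +0.006 rad, so I'll nudge 1 mm along the arc, settle and check.

apply_moves(increments=[{"tx": 0, "ty": 0.0008, "tz": 0.0006, "rx": 0, "ry": 0, "rz": 0, "claw": 0.005}, {"tx": 0, "ty": 0.0008, "tz": 0.0006, "rx": 0, "ry": 0, "rz": 0, "claw": 0.005}, {"tx": 0, "ty": 0.0008, "tz": 0.0006, "rx": 0, "ry": 0, "rz": 0, "claw": 0.005}, {"tx": 0, "ty": 0.0008, "tz": 0.0006, "rx": 0, "ry": 0, "rz": 0, "claw": 0.005}, {"tx": 0, "ty": 0.0008, "tz": 0.0006, "rx": 0, "ry": 0, "rz": 0, "claw": 0.005}])

```text
clock: 12.0
eef_pos: [506.9, 58.5, 213.1]
tool_rot: [3.142, 0.001, -3.106]
force: [4.8, 2.6, -7.1]
width: 12.0
```

```bash
python3 - <<'E'
from g import *
go('w9.png')
im=cv2.imread('pics/w9.png').max(2)
for r in (26,29,33,34): print(r,' '.join('%3d'%x for x in im[r,230:288]))
E
```

```text
[506.9  58.5 213.1] [ 4.8  2.6 -7.1] 12.044059589744787
arm angle 0.7418403521031808 r 171.24499303560023 vs171
idx [235.4  33.5]
ptr [267.5  32.1]
26 232 231 227 229 229 231 229  82  84  75  84  58  52  54  58  59  55  53  52  57  56  54  53  50  50  55  47  53  49  49  49  53  52  68  68  96 146 206 231 229 230 229 230 230 230 231 230 233 231 231 231 232 233 232 232 231 231 232
29 231 225 223 227 231 230 227 215 172 135 110 119 152 186 149 119 119 122 128 128 126 123 123  93  58  34  44  40  44  47  53  54  50  55  50  51  90 213 229 231 230 231 231 230 232 230 230 230 231 232 232 231 232 231 231 230 230 231
33 229 226 224 229 231 232 234 232 232 227 205 187 192 188 160 124 120 123 125 126 122 120 120 143 225 230 232 232 233 233 232 232 233 232 232 231 230 182  67  33  33  53  53  49  50  51  50  50  53  57 136 169 180 183 187 195 193 159
34 230 226 224 228 233 232 233 233 235 233 214 191 191 190 157 121 118 123 123 120 124 117 125 153 230 226 229 232 234 233 232 232 232 232 233 233 228 178  50  36  39  45  52  52  51  52  52  48  50  75 177 184 188 187 189 199 197 163
```

```bash
python3 -c "
from cell import *
print(finish_job())"
```

```text
the job is handed in; nothing more can be done
None
```

I turned the clamp knob clockwise, then took the flap by its grip tube and swung it up to the pointer. I handed the job in at about 12 s with the gripper still holding the handle; no verdict was reported.

- **Knob:** It started at about 0.3 rad. In the wrist view after turning, the tongue lies along the box's +x, near its stop and clear of the flap.
- **Alignment:** The pointer reads about 0.75 rad. In the last wrist image the index sits end to end with the pointer finger, within about 0.01 rad.
- **Disagreement:** The angle worked out from the arm's travel is 0.742 rad. The image estimates range from about 0.74 to 0.765 rad, depending on an error of about 1 mm in the box position. I therefore set the final angle from the gap between index and pointer in the image.
- **Grip width:** The opening read 16 mm on the 11 mm knob bar and 12 mm on the 14 mm tube. Both grips worked, and the force was steady at about 9 N while holding the flap.
- **Pointer and bystanders:** I did not touch the pointer, tape, screwdriver, jar or dish, but I took no separate picture at the end to confirm they had not moved.

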